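# Pack the rework accessory case

### The job

Pack the grey case: put the steel hot-air nozzle, the little flux jar and the side cutters in it, then shut its lid fully. The jar is glass: set it down standing upright, do not drop it. Leave everything else on the bench where it is.

Things in the scene. Friction and masses are not known exactly. Their poses are not given: they have to be found in the camera images.
- case: grey open-topped plastic case fixed to the bench, on the robot's right. Outside 150 mm (its x) by 220 mm (its y) by 62 mm high, walls and floor 5 mm, so 140 x 210 x 57 mm inside. Origin: centre of its underside; z up. The lid is hinged along its +x rim, the long side away from the middle of the bench.
- lid (a joint): angle of the case's lid: 0 = shut flat on the rim, about 1.6 to 1.85 (a little past upright) at the start; a stiff hinge keeps it where it is left. The lid is a grey panel 8 mm thick covering the whole case (150 mm from hinge to free edge, 220 mm wide).
- lid_hinge (a point): middle of the lid's hinge line, on the case's +x rim; the hinge line runs along the case's y
- lid_handle (a point): tip of the black knob that stands up 35 mm from the lid's outer face, on its middle line, 120 mm from the hinge line (30 mm from the free edge)
- nozzle: steel hot-air nozzle standing on its collar: collar 30 mm across and 19 mm tall, then a cone to a tube 12 mm across; 48 mm tall in all. Origin: centre of its underside; z up
- jar: small round amber glass jar with a black screw cap, 46 mm across, 42 mm tall, standing. Origin: centre of its underside; z up through the cap
- cutters: side cutters with steel head and two black handles, lying flat, 135 mm long, 54 mm across the handles. Origin: underside of the pivot, where the head is 22 mm wide (its y), 30 mm long and 12 mm thick, the place to grip; x points to the jaws, whose tip is 48 mm ahead; the handle ends are 87 mm behind
- spool: solder spool: aluminium reel 54 mm across its flanges, 46 mm tall, standing on end; a bystander, origin on its underside at the centre
- screwdriver: small screwdriver, 110 mm long, lying flat, near the robot; a bystander, origin on its underside at the centre
- tip_cleaner: tip cleaner: black round pot 62 mm across with brass wool on top, 49 mm tall; a bystander, origin on its underside at the centre
- bottle: clear plastic bottle with white cap, 48 mm across, 115 mm tall; a bystander, origin on its underside at the centre
- tweezers: dark steel tweezers, 132 mm long, lying flat; a bystander, origin on its underside at the centre
Mind the look-alikes: they are no part of the job. What is shaped like the cutters but yellow is not meant. Of the things that look like the nozzle, take the one that is farthest from the robot's base at the start.

How it is judged:
By the outcome, as a careful person would: the job done as asked, in the order asked, and still so for the second after the job is handed in, with the robot touching nothing.
It also fails if it takes over 69 s, if anything falls off the work surface, if the arm or the gripper's body presses on something with over 40 N, if the wrist force passes 120 N, or if a joint passes its speed limit or range.

### The arm

A 7-joint arm with a two-finger parallel gripper is mounted at the origin on the work surface. World frame = base frame: x ahead of the robot, y to its left, z up, the work surface at z = 0. Lengths are in m, angles in rad, forces in N, time in s.
With the tool pointing down it reaches from about 0.4 to 0.85 m from the base axis. Payload 10.4 kg.
Tool frame: the origin (TCP) lies at the very end of the fingers, on their centre line; the grasp point (between the pads) lies 19 mm behind it (manip.grip_point_offset is the distance from the TCP to the grasp point, in m); z points along the fingers, y is the line along which they close (so a half turn about z gives the same grasp; the last joint's range is limited). The gripper opens to 85 mm and grips with 20 to 120 N. Pads are 22 mm wide; open, the fingers measure 114 mm over their backs; the gripper's body (76 mm by 85 mm) begins 54 mm behind the grasp point. The pads swing forward as they close: fully open they stand 13 mm farther back than shut.
Start: joints at [-1.37, 0.332, -0.065, 1.46, 0.022, 1.35, -0.088], TCP at [0.139, 0.609, 0.231] pointing down, gripper open.
Joint ranges: [-2.6, 2.6], [-0.5, 2.12], [-1.47, 1.34], [0.16, 2.42], [-1.27, 4.41], [0.06, 2.06], [-2.6, 2.6]. Speed limits (rad/s): [2.22, 2.22, 2.79, 2.79, 3.14, 3.14, 3.14].

### API

Orientations are given as a unit quaternion [x, y, z, w].
In Python, from workcell import manip gives the robot as it stands. The module is installed in compiled form; this text tells all that it offers.
- The arm moves only by the tool step_arm, never from a script. Its argument "moves" is a list of rows, each a list of 7 numbers: the closure, from 0 (fully open) to 1 (shut), then the shift along the world's x, y, z in mm, then the turn, a rotation vector about the world's x, y, z in rad. In form: [[grip, tx, ty, tz, ax, ay, az], ...]. A call has 1 to 10 rows; each row is the pose to reach, as a shift and turn from the pose commanded when the call began; what a row does not reach only later rows make up. A row lasts 1/10 s, in which the tool goes at most 50 mm and 8.59 degrees, less where a joint would pass 70% of its speed; a pose out of reach is approached as far as the arm can. A call with a gripper value outside its range is refused whole. The fingers move at their own pace and stop on an object; "grip_force" is the grip in N (left out, the last holds). Time passes only in rows, so rows that repeat a pose let the fingers close. It gives the time, the measured TCP pose, the force, the opening and the grip force at its end, in the units of the state.
- manip.get_obs(): the state, without advancing time (a new reading comes with each control period).
- manip.camera(name): name is "scene" or "top"; returns a dict with "image" (480x640x3 uint8, blue, green, red), "K" (3x3 intrinsics, pixels), "rvec" (rotation vector, rad) and "tvec" (3), from world to camera coordinates, as OpenCV has them. Camera axes: x right, y down, z forward; pixel columns grow to the right and rows downward; lengths in m; the calibration is good to about 2 mm. A picture is of the moment at which its call begins. There is no depth.
- manip.hand_in(): hands the job in; it is judged then, once.
The state is a dict: "clock": time; "joint_pos": joint angles; "joint_velocities": joint speeds; "tau": joint torques, N m; "position": TCP position; "ee_rot": TCP orientation; "ft_force": force on the tool from outside, world axes, zero at the start; "torque": the same for the moment, N m; "grip_width": opening from 0.0 (shut) to 1.0 (fully open); "grasp_force": force on a finger pad.
Only numpy, scipy, OpenCV 4.12 (cv2) and the standard library are available. Lean on these libraries where they do the work, as an engineer would, in place of code of your own. Each camera call takes 0.05 s, during which the arm holds its last target. There are 200 camera calls.

## Working session

There is one attempt and no reset: what is moved stays moved. The work goes in short steps, Python scripts to look and compute and a tool call to move; the robot and the scene stay as the last step left them, time stands still between calls to the robot, and variables do not carry over. Pictures are saved under pics/ and viewed, at most 10 in all, crops included, and the job is handed in when it is done.

Besides the shell and the picture viewer there is one more tool, called after "Emit:" as a command line: name --pt "numbers of a row" for each row, then --argument value for the rest. step_arm: Moves the arm, as the interface text tells. Its arguments: {"type":"object","properties":{"moves":{"type":"array","items":{"type":"array","items":{"type":"number"}}},"grip_force":{"type":"number"}},"required":["moves"]}

```bash
mkdir -p pics; cat > h.py <<'E'
import numpy as np, cv2
from workcell import manip
def cam(n):
    c=manip.camera(n); R=cv2.Rodrigues(np.array(c["rvec"],float))[0]; return c["image"],np.array(c["K"]),R,np.array(c["tvec"],float).ravel()
def ray(c,u,v,z):
    _,K,R,t=c; o=-R.T@t; d=R.T@np.linalg.inv(K)@np.array([u,v,1.]); return o+d*(z-o[2])/d[2]
def proj(c,p):
    _,K,R,t=c; q=K@(R@np.array(p,float)+t); return q[:2]/q[2]
E
python3 - <<'E'
from h import *
for n in("scene","top"):
    c=cam(n); cv2.imwrite(f"pics/{n}0.png",c[0]); print(n,-c[2].T@c[3],c[1][0,0])
print(manip.get_obs())
E
```

```text
scene [0.96431588 0.20543535 0.7224574 ] 445.7740897891345
top [ 0.30826247 -0.00154755  0.96698299] 461.30351418434714
{'clock': 0.1, 'joint_pos': array([-1.36960765,  0.33281145, -0.06471831,  1.46086732,  0.02159825,
        1.34990358, -0.08850196]), 'joint_velocities': array([ 9.24770352e-05, -2.19782254e-03,  9.09782743e-05, -4.07046775e-03,
       -4.95541001e-04,  3.61454566e-04, -1.48564497e-04]), 'tau': array([ 1.79285526e-03, -6.26747775e+01,  4.92649816e-02, -3.92423916e+01,
        1.62557303e-02,  6.96942108e-03,  1.59962377e-05]), 'position': array([0.1386195 , 0.60908246, 0.23058904]), 'ee_rot': array([ 1.11643880e-01,  9.93748069e-01, -6.45425672e-04, -4.66683928e-05]), 'ft_force': array([ 0.58369111,  0.19620441, -0.25570834]), 'torque': array([ 0.01811357, -0.011094  ,  0.01092228]), 'grasp_force': 0.0, 'grip_width': 0.9984236043389816}
```

View pics/scene0.png

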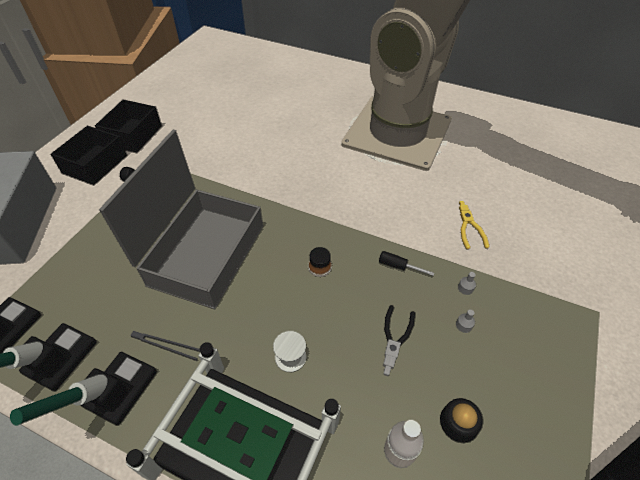

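View pics/top0.png

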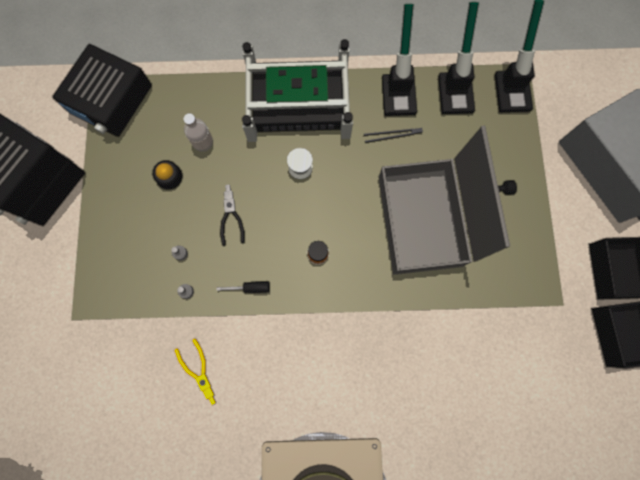

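The scene view shows the open grey case (scene ~(200,250), top ~(428,218)), the jar (320,262 / 318,251) and the black-handled cutters (393,340 / 231,212).

- **Cutters:** the yellow pair at (473,225 / 200,375) is the decoy.
- **Nozzle candidates:** top (179,253) and (185,291), which are scene (467,321) and (468,284). The base is at the bottom of the top view, so (179,253) is the farther one. I'll confirm that with numbers and a crop.

```bash
cat > m.py <<'E'
from h import *
T=cam("top");S=cam("scene")
def mask(c,x0,y0,x1,y1,th=28):
    im=c[0].astype(float); roi=im[y0:y1,x0:x1]; bg=np.median(roi.reshape(-1,3),0)
    ch=roi/ (roi.sum(2,keepdims=True)+1); m=(np.abs(roi-bg).max(2)>th).astype(np.uint8)
    n,l,st,ce=cv2.connectedComponentsWithStats(m)
    out=np.zeros_like(m); i=1+np.argmax(st[1:,4]); out[l==i]=1
    full=np.zeros(im.shape[:2],np.uint8); full[y0:y1,x0:x1]=out; return full
for nm,c,b in[("nozA",T,(165,238,197,268)),("nozB",T,(172,277,205,305)),("jar",T,(298,232,345,270)),("cut",T,(212,178,252,250)),
  ("nozA",S,(450,303,485,340)),("nozB",S,(450,266,485,300)),("jar",S,(300,240,340,282)),("cut",S,(372,300,425,380))]:
    m=mask(c,*b); x,y,w,h=cv2.boundingRect(m); M=cv2.moments(m,True)
    print(nm,"T" if c is T else "S",(x,y,w,h),round(M['m10']/M['m00'],1),round(M['m01']/M['m00'],1),int(M['m00']),ray(c,M['m10']/M['m00'],M['m01']/M['m00'],0.01).round(3))
def crop(c,x0,y0,x1,y1,k): return cv2.resize(c[0][y0:y1,x0:x1],None,fx=k,fy=k,interpolation=cv2.INTER_CUBIC)
a=crop(T,160,180,260,310,4);b=crop(S,370,260,490,385,3)
o=np.zeros((520,800,3),np.uint8);o[:a.shape[0],:400]=a;o[:375,410:770]=b;cv2.imwrite("pics/c1.png",o)
cv2.imwrite("pics/c2.png",crop(T,365,120,525,300,3.33)[:,:])
E
python3 m.py
```

```text
nozA T (172, 247, 16, 16) 180.0 254.2 169 [0.49  0.286 0.01 ]
nozB T (178, 286, 16, 14) 186.1 292.3 166 [0.409 0.271 0.01 ]
jar T (307, 240, 22, 27) 317.5 253.1 465 [ 0.484 -0.004  0.01 ]
cut T (219, 185, 26, 62) 230.2 218.1 552 [0.566 0.181 0.01 ]
nozA S (456, 310, 18, 22) 465.9 322.2 213 [0.491 0.288 0.01 ]
nozB S (458, 272, 17, 23) 467.1 284.6 193 [0.409 0.272 0.01 ]
jar S (309, 247, 23, 28) 319.5 260.4 522 [ 0.475 -0.009  0.01 ]
cut S (383, 305, 33, 71) 394.9 338.6 774 [0.575 0.182 0.01 ]
```

View pics/c1.png

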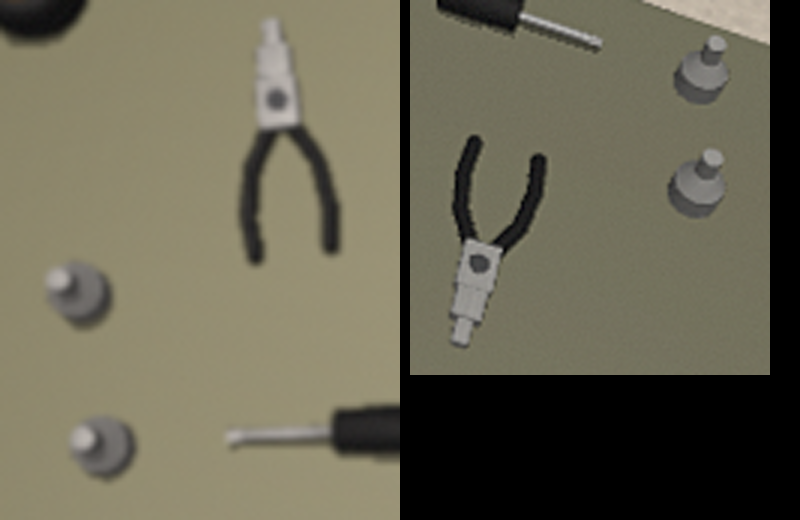

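View pics/c2.png

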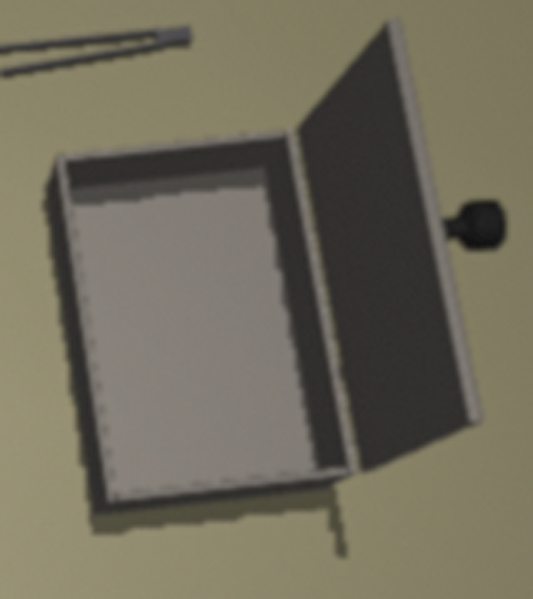

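The crop shows nozzle A (top (180,254), r≈0.57 m) is farther than B (r≈0.49 m), so A is the target. The cutters pivot is at top (229,205). The case rim corners are at about top (382,167), (397,271), (453,160) and (472,262).

```bash
cat > m2.py <<'E'
from h import *
T=cam("top");S=cam("scene")
def two(a,b):
    # least squares intersection
    A=np.zeros((3,3));B=np.zeros(3)
    for c,p in((T,a),(S,b)):
        o=-c[2].T@c[3];d=ray(c,*p,0)-o;d/=np.linalg.norm(d);P=np.eye(3)-np.outer(d,d);A+=P;B+=P@o
    return np.linalg.solve(A,B).round(4)
print("noz top",ray(T,174.5,249.75,.048),ray(S,470.7,312.3,.048),two((174.5,249.75),(470.7,312.3)))
print("pivot",ray(T,229.25,204.75,.012),ray(S,393,347.7,.012),two((229.25,204.75),(393,347.7)))
print("tip",ray(T,227.5,185,.006),"ends",ray(T,223.75,244.5,.006),ray(T,242.75,242,.006))
t=lambda u,v:(u/3.33+365,v/3.33+120)
C=[ray(T,*t(*p),.062) for p in((57,155),(108,502),(355,472),(292,133))]
C=np.array(C);print(C.round(4),C.mean(0),[np.linalg.norm(C[i]-C[i-1]).round(4) for i in range(4)])
print("yaw of +x",np.degrees(np.arctan2(*( (C[2]+C[3]-C[0]-C[1])[[1,0]]))),np.degrees(np.arctan2(*((C[0]-C[1]+C[3]-C[2])[[1,0]]))))
# jar cap: dark mask
for n,c,b in(("T",T,(298,232,345,270)),("S",S,(300,240,340,282))):
    m=np.zeros((480,640),np.uint8);m[b[1]:b[3],b[0]:b[2]]=(c[0][b[1]:b[3],b[0]:b[2]].max(2)<45)
    x=cv2.boundingRect(m);print(n,x,cv2.countNonZero(m),ray(c,x[0]+x[2]/2-.5,x[1]+x[3]/2-.5,.036).round(4))
    print([c[0][int(x[1]+x[3]*f),x[0]+x[2]//2].tolist() for f in(.2,.5,.8)])
print("knob",two(t(482,225),(126,174)))
E
python3 m2.py
```

```text
noz top [0.49249599 0.28631396 0.048     ] [0.49351127 0.2871128  0.048     ] [0.4927 0.287  0.0467]
pivot [0.59504863 0.1830442  0.012     ] [0.59432799 0.1845431  0.012     ] [0.5948 0.1838 0.0123]
tip [0.64195605 0.1885492  0.006     ] ends [0.50918493 0.19491767 0.006     ] [0.51341602 0.15448762 0.006     ]
[[ 0.6529 -0.1432  0.062 ]
 [ 0.4343 -0.1606  0.062 ]
 [ 0.4479 -0.3085  0.062 ]
 [ 0.6629 -0.2907  0.062 ]] [ 0.54951523 -0.2257597   0.062     ] [np.float64(0.1478), np.float64(0.2193), np.float64(0.1486), np.float64(0.2157)]
yaw of +x -85.42312555975697 4.641410379925488
T (317, 260, 2, 1) 2 [ 0.4648 -0.0035  0.036 ]
[[34, 37, 44], [34, 37, 44], [34, 37, 44]]
S (310, 247, 20, 21) 351 [ 0.4851 -0.0041  0.036 ]
[[29, 32, 33], [34, 33, 36], [42, 42, 43]]
knob [ 0.5613 -0.3498  0.181 ]
```

Emit:
step_arm --pt "0 354 -322 -110 0 0 0" --pt "0 354 -322 -110 0 0 0" --pt "0 354 -322 -110 0 0 0" --pt "0 354 -322 -110 0 0 0" --pt "0 354 -322 -110 0 0 0" --pt "0 354 -322 -110 0 0 0" --pt "0 354 -322 -110 0 0 0" --pt "0 354 -322 -110 0 0 0" --pt "0 354 -322 -110 0 0 0" --pt "0.3 354 -322 -110 0 0 0" --grip_force 40

```text
clock: 1.3
position: [0.4945, 0.2849, 0.121]
ee_rot: [0.112, 0.994, -0.0, 0.0]
ft_force: [0.4, 1.4, 0.6]
grip_width: 0.86
grasp_force: 0.0
```

Emit:
step_arm --pt "0.3 0 0 -40 0 0 0" --pt "0.3 0 0 -75 0 0 0" --pt "0.3 0 0 -100 0 0 0" --pt "0.3 0 0 -115 0 0 0" --pt "0.3 0 0 -115 0 0 0" --pt "1 0 0 -115 0 0 0" --pt "1 0 0 -115 0 0 0" --pt "1 0 0 -115 0 0 0" --pt "1 0 0 -115 0 0 0" --pt "1 0 0 -115 0 0 0"

```text
clock: 2.3
position: [0.4937, 0.2881, 0.0082]
ee_rot: [0.112, 0.994, 0.001, 0.001]
ft_force: [-1.1, -1.3, 6.3]
grip_width: 0.321
grasp_force: 39.4
```

Emit:
step_arm --pt "1 0 0 0 0 0 0" --pt "1 0 0 0 0 0 0" --pt "1 0 0 30 0 0 0" --pt "1 0 0 60 0 0 0" --pt "1 0 0 100 0 0 0" --pt "1 0 0 130 0 0 0"

```text
clock: 2.9
position: [0.4933, 0.2877, 0.1396]
ee_rot: [0.112, 0.994, 0.001, 0.001]
ft_force: [0.2, 0.3, -0.4]
grip_width: 0.323
grasp_force: 39.9
```

Emit:
step_arm --pt "1 78 -461 0 0 0 -1.267" --pt "1 78 -461 0 0 0 -1.267" --pt "1 78 -461 0 0 0 -1.267" --pt "1 78 -461 0 0 0 -1.267" --pt "1 78 -461 0 0 0 -1.267" --pt "1 78 -461 0 0 0 -1.267" --pt "1 78 -461 0 0 0 -1.267" --pt "1 78 -461 0 0 0 -1.267" --pt "1 78 -461 0 0 0 -1.267" --pt "1 78 -461 0 0 0 -1.267"

```text
clock: 3.9
position: [0.5703, -0.1797, 0.1376]
ee_rot: [0.681, 0.732, -0.0, 0.002]
ft_force: [-0.1, 0.6, 0.1]
grip_width: 0.326
grasp_force: 39.9
```

Emit:
step_arm --pt "1 0 0 0 0 0 0" --pt "1 0 0 0 0 0 0" --pt "1 0 0 0 0 0 0" --pt "1 0 0 0 0 0 0"

```text
clock: 4.3
position: [0.571, -0.1719, 0.1365]
ee_rot: [0.677, 0.736, 0.0, -0.0]
ft_force: [0.7, 0.7, -1.7]
grip_width: 0.326
grasp_force: 39.9
```

```bash
python3 - <<'E'
from h import *
T=cam("top");S=cam("scene");print(manip.get_obs()["position"])
a=cv2.resize(T[0][110:310,290:530],None,fx=1.66,fy=1.66);b=cv2.resize(S[0][120:320,90:490],None,fx=1,fy=1)
o=np.zeros((340,800,3),np.uint8);o[:a.shape[0],:a.shape[1]]=a;o[:200,400:]=b;cv2.imwrite("pics/c3.png",o)
E
```

```text
[ 0.57086746 -0.17242166  0.13648598]
```

View pics/c3.png

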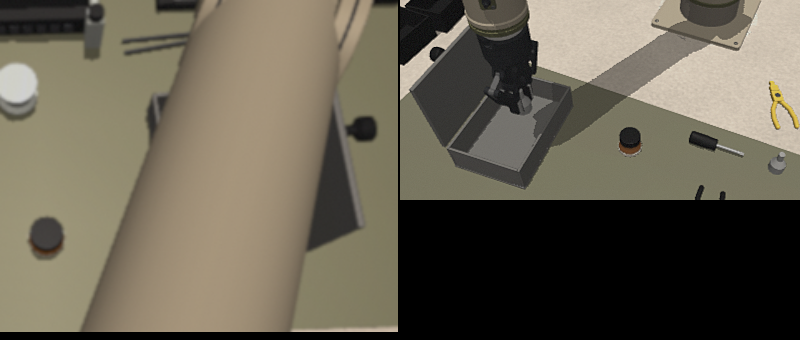

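The side view shows the nozzle held between the fingers over the case. Now lower it and release.

Emit:
step_arm --pt "1 0 0 -40 0 0 0" --pt "1 0 0 -75 0 0 0" --pt "1 0 0 -100 0 0 0" --pt "1 0 0 -115 0 0 0" --pt "1 0 0 -122 0 0 0" --pt "1 0 0 -122 0 0 0" --pt "1 0 0 -123 0 0 0" --pt "1 0 0 -123 0 0 0"

```text
clock: 5.2
position: [0.5713, -0.1736, 0.0142]
ee_rot: [0.678, 0.735, 0.0, 0.001]
ft_force: [0.1, -0.3, -1.7]
grip_width: 0.324
grasp_force: 39.9
```

Emit:
step_arm --pt "0.4 0 0 0 0 0 0" --pt "0.4 0 0 0 0 0 0" --pt "0.4 0 0 0 0 0 0" --pt "0.4 0 0 20 0 0 0" --pt "0.4 0 0 50 0 0 0" --pt "0.4 0 0 90 0 0 0" --pt "0.4 0 0 120 0 0 0" --pt "0.2 0 0 120 0 0 0"

```text
clock: 6.0
position: [0.573, -0.1745, 0.1379]
ee_rot: [0.678, 0.735, 0.002, 0.003]
ft_force: [0.1, -0.1, 0.4]
grip_width: 0.755
grasp_force: 0.0
```

Emit:
step_arm --pt "0 -88 170 0 0 0 1.571" --pt "0 -88 170 0 0 0 1.571" --pt "0 -88 170 0 0 0 1.571" --pt "0 -88 170 0 0 0 1.571" --pt "0 -88 170 0 0 0 1.571" --pt "0 -88 170 0 0 0 1.571" --pt "0 -88 170 0 0 0 1.571" --pt "0 -88 170 0 0 0 1.571" --pt "0 -88 170 0 0 0 1.571" --pt "0 -88 170 0 0 0 1.571"

```text
clock: 7.0
position: [0.4823, -0.0036, 0.1328]
ee_rot: [-0.008, 1.0, 0.0, -0.0]
ft_force: [0.1, 1.1, -0.0]
grip_width: 1.0
grasp_force: 0.0
```

Emit:
step_arm --pt "0 0 0 0 0 0 0" --pt "0 0 0 0 0 0 0" --pt "0 0 0 0 0 0 0"

```text
clock: 7.3
position: [0.4826, -0.0036, 0.1332]
ee_rot: [-0.003, 1.0, 0.0, -0.0]
ft_force: [-0.0, 0.5, 0.2]
grip_width: 1.005
grasp_force: 0.0
```

```bash
python3 - <<'E'
from h import *
T=cam("top");S=cam("scene");o=manip.get_obs();print(o["position"],o["ee_rot"],o["joint_pos"].round(2))
a=cv2.resize(T[0][120:310,340:530],None,fx=2,fy=2);b=cv2.resize(S[0][120:320,90:350],None,fx=1.54,fy=1.54)
o=np.zeros((380,800,3),np.uint8);o[:a.shape[0],:a.shape[1]]=a;o[:308,400:]=b[:,:400];cv2.imwrite("pics/c4.png",o)
E
```

```text
[ 0.48264815 -0.00356562  0.13325549] [-3.49272807e-03  9.99993897e-01  4.75852186e-05 -6.29444433e-05] [-0.49  0.1   0.43  1.97 -0.05  1.08  1.53]
```

View pics/c4.png

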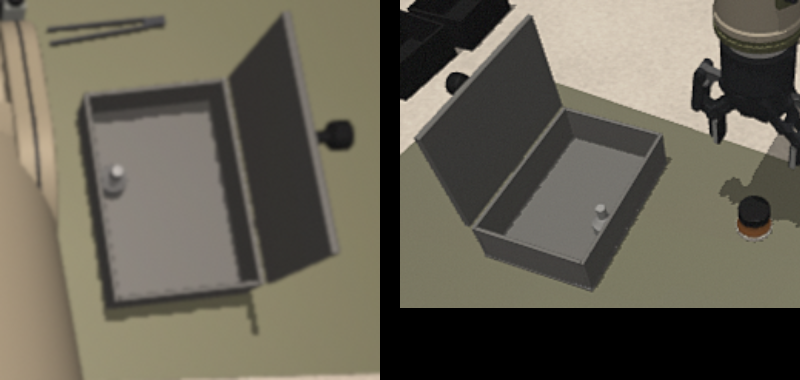

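The nozzle stands upright in the case at the left wall, top-crop (115,180). Now the jar.

Emit:
step_arm --pt "0 0 0 -40 0 0 0" --pt "0 0 0 -75 0 0 0" --pt "0 0 0 -105 0 0 0" --pt "0 0 0 -123 0 0 0" --pt "0 0 0 -123 0 0 0" --pt "0.7 0 0 -123 0 0 0" --pt "0.7 0 0 -123 0 0 0" --pt "0.7 0 0 -123 0 0 0" --pt "0.7 0 0 -123 0 0 0" --pt "0.7 0 0 -123 0 0 0"

```text
clock: 8.4
position: [0.4836, -0.0036, 0.0117]
ee_rot: [-0.004, 1.0, 0.0, 0.001]
ft_force: [-1.9, -0.8, 8.8]
grip_width: 0.474
grasp_force: 39.9
```

Emit:
step_arm --pt "0.7 0 0 0 0 0 0" --pt "0.7 0 0 20 0 0 0" --pt "0.7 0 0 40 0 0 0" --pt "0.7 0 0 70 0 0 0" --pt "0.7 0 0 100 0 0 0" --pt "0.7 0 0 130 0 0 0" --pt "0.7 0 0 130 0 0 0"

```text
clock: 9.1
position: [0.4851, -0.0034, 0.1447]
ee_rot: [-0.004, 1.0, 0.001, 0.004]
ft_force: [0.5, 0.3, -0.7]
grip_width: 0.476
grasp_force: 40.9
```

Emit:
step_arm --pt "0.7 141 -204 0 0 0 0.07" --pt "0.7 141 -204 0 0 0 0.07" --pt "0.7 141 -204 0 0 0 0.07" --pt "0.7 141 -204 0 0 0 0.07" --pt "0.7 141 -204 0 0 0 0.07" --pt "0.7 141 -204 0 0 0 0.07" --pt "0.7 141 -204 0 0 0 0.07" --pt "0.7 141 -204 0 0 0 0.07" --pt "0.7 141 -204 0 0 0 0.07"

```text
clock: 10.0
position: [0.6236, -0.206, 0.1406]
ee_rot: [-0.04, 0.999, 0.001, 0.0]
ft_force: [0.1, -0.3, -1.2]
grip_width: 0.476
grasp_force: 40.9
```

Emit:
step_arm --pt "0.7 0 0 -40 0 0 0" --pt "0.7 0 0 -75 0 0 0" --pt "0.7 0 0 -100 0 0 0" --pt "0.7 0 0 -115 0 0 0" --pt "0.7 0 0 -121 0 0 0" --pt "0.7 0 0 -121 0 0 0" --pt "0.7 0 0 -121 0 0 0" --pt "0.7 0 0 -121 0 0 0"

```text
clock: 10.8
position: [0.6246, -0.2078, 0.0208]
ee_rot: [-0.04, 0.999, -0.0, 0.001]
ft_force: [0.4, -0.1, -0.9]
grip_width: 0.475
grasp_force: 41.0
```

Emit:
step_arm --pt "0.7 0 0 -2 0 0 0" --pt "0.7 0 0 -3 0 0 0" --pt "0.7 0 0 -4 0 0 0" --pt "0.7 0 0 -4 0 0 0" --pt "0.7 0 0 -4.5 0 0 0" --pt "0.7 0 0 -4.5 0 0 0"

```text
clock: 11.4
position: [0.6241, -0.2076, 0.0168]
ee_rot: [-0.04, 0.999, 0.0, 0.0]
ft_force: [-7.0, 3.7, 16.5]
grip_width: 0.476
grasp_force: 43.4
```

Emit:
step_arm --pt "0.3 0 0 0 0 0 0" --pt "0.25 0 0 0 0 0 0" --pt "0.25 0 0 0 0 0 0" --pt "0.25 0 0 0 0 0 0" --pt "0.25 0 0 20 0 0 0" --pt "0.25 0 0 50 0 0 0" --pt "0.25 0 0 90 0 0 0" --pt "0.25 0 0 130 0 0 0"

```text
clock: 12.2
position: [0.6233, -0.2075, 0.1458]
ee_rot: [-0.04, 0.999, 0.0, -0.001]
ft_force: [0.7, 0.8, 0.2]
grip_width: 0.748
grasp_force: 0.0
```

Emit:
step_arm --pt "0.2 -29 392 0 0 0 0.026" --pt "0.2 -29 392 0 0 0 0.026" --pt "0.2 -29 392 0 0 0 0.026" --pt "0.2 -29 392 0 0 0 0.026" --pt "0.2 -29 392 0 0 0 0.026" --pt "0.2 -29 392 0 0 0 0.026" --pt "0.2 -29 392 0 0 0 0.026" --pt "0.2 -29 392 0 0 0 0.026" --pt "0.2 -29 392 0 0 0 0.026" --pt "0.2 -29 392 0 0 0 0.026"

```text
clock: 13.2
position: [0.5944, 0.1855, 0.1445]
ee_rot: [-0.054, 0.999, -0.0, -0.0]
ft_force: [-0.0, -0.9, -0.4]
grip_width: 0.8
grasp_force: 0.0
```

```bash
python3 - <<'E'
from h import *
T=cam("top");S=cam("scene");o=manip.get_obs();print(o["position"],o["ee_rot"],o["joint_pos"].round(2))
a=cv2.resize(T[0][120:310,340:530],None,fx=2,fy=2);b=cv2.resize(S[0][120:320,90:350],None,fx=1.54,fy=1.54)
o=np.zeros((380,800,3),np.uint8);o[:a.shape[0],:a.shape[1]]=a;o[:308,400:]=b[:,:400];cv2.imwrite("pics/c5.png",o)
E
```

```text
[0.59497342 0.18285727 0.14481571] [-5.17162623e-02  9.98661756e-01 -3.54046036e-04  7.41446589e-06] [-0.7   0.4   0.42  1.6  -0.17  1.18  1.43]
```

View pics/c5.png

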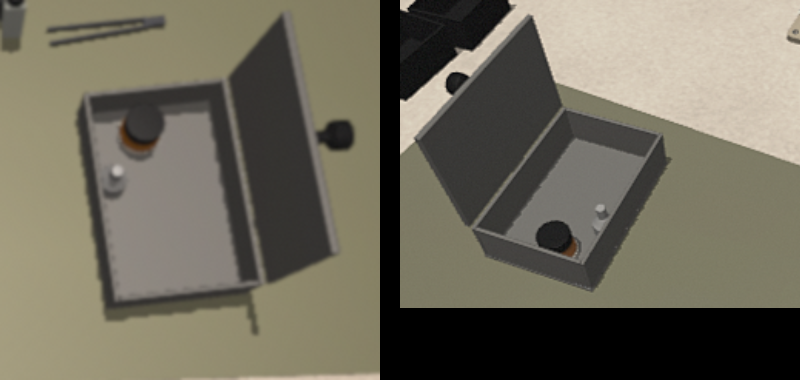

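The jar stands upright in the case, top-crop (143,125), clear of the nozzle. Now the cutters.

Emit:
step_arm --pt "0.45 0 0 -45 0 0 0" --pt "0.45 0 0 -90 0 0 0" --pt "0.45 0 0 -120 0 0 0" --pt "0.45 0 0 -135 0 0 0" --pt "0.45 0 0 -142 0 0 0" --pt "0.45 0 0 -142 0 0 0"

```text
clock: 13.9
position: [0.5952, 0.1838, 0.0032]
ee_rot: [-0.052, 0.999, -0.0, 0.0]
ft_force: [-0.1, -0.5, 1.2]
grip_width: 0.55
grasp_force: 0.0
```

Emit:
step_arm --pt "1 0 0 0 0 0 0" --pt "1 0 0 0 0 0 0" --pt "1 0 0 0 0 0 0" --pt "1 0 0 0 0 0 0" --pt "1 0 0 0 0 0 0" --pt "1 0 0 0 0 0 0" --grip_force 60

```text
clock: 14.5
position: [0.596, 0.1847, 0.0048]
ee_rot: [-0.053, 0.999, 0.001, 0.001]
ft_force: [-1.5, -0.8, 7.4]
grip_width: 0.231
grasp_force: 59.2
```

Emit:
step_arm --pt "1 0 0 15 0 0 0" --pt "1 0 0 40 0 0 0" --pt "1 0 0 75 0 0 0" --pt "1 0 0 110 0 0 0" --pt "1 0 0 140 0 0 0" --pt "1 0 0 140 0 0 0"

```text
clock: 15.1
position: [0.5972, 0.185, 0.1492]
ee_rot: [-0.052, 0.999, 0.002, 0.004]
ft_force: [-0.2, -0.2, -0.4]
grip_width: 0.23
grasp_force: 59.0
```

Emit:
step_arm --pt "1 -57 -415 0 0 0 -0.026" --pt "1 -57 -415 0 0 0 -0.026" --pt "1 -57 -415 0 0 0 -0.026" --pt "1 -57 -415 0 0 0 -0.026" --pt "1 -57 -415 0 0 0 -0.026" --pt "1 -57 -415 0 0 0 -0.026" --pt "1 -57 -415 0 0 0 -0.026" --pt "1 -57 -415 0 0 0 -0.026" --pt "1 -57 -415 0 0 0 -0.026" --pt "1 -57 -415 0 0 0 -0.026"

```text
clock: 16.1
position: [0.5361, -0.2348, 0.1435]
ee_rot: [-0.037, 0.999, -0.001, 0.0]
ft_force: [0.2, -0.0, -0.8]
grip_width: 0.235
grasp_force: 59.0
```

Emit:
step_arm --pt "1 0 0 0 0 0 0" --pt "1 0 0 0 0 0 0" --pt "1 0 0 -30 0 0 0" --pt "1 0 0 -30 0 0 0"

```text
clock: 16.5
position: [0.5364, -0.228, 0.11]
ee_rot: [-0.041, 0.999, 0.001, -0.002]
ft_force: [-0.3, -0.5, -1.1]
grip_width: 0.23
grasp_force: 59.0
```

```bash
python3 - <<'E'
from h import *
S=cam("scene");o=manip.get_obs();print(o["position"],o["ee_rot"],o["joint_pos"].round(2))
b=cv2.resize(S[0][100:320,90:350],None,fx=2.5,fy=2.5)
cv2.imwrite("pics/c6.png",b)
E
```

```text
[ 0.53700319 -0.22874436  0.11172141] [-4.06067994e-02  9.99173698e-01  6.97842041e-04 -1.58794558e-03] [-0.17  0.38  0.6   1.74 -0.24  1.1   2.17]
```

View pics/c6.png

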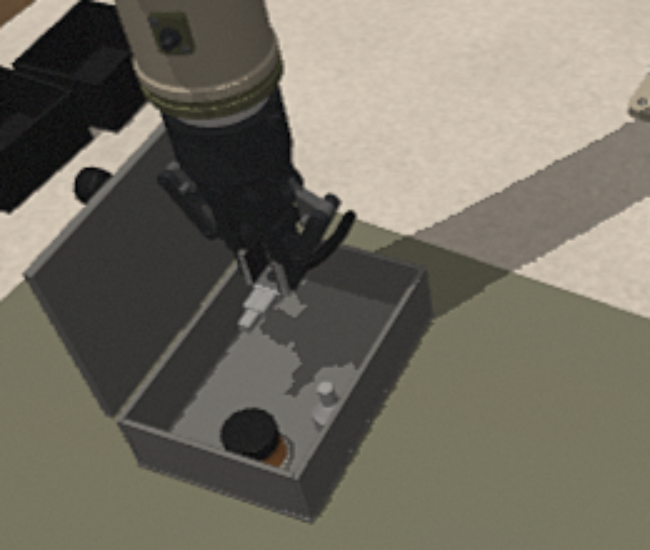

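The cutters are held level by the head over the case, jaws toward the jar, with the floor below free. Now lower them.

Emit:
step_arm --pt "1 4 0 -30 0 0 0" --pt "1 4 0 -60 0 0 0" --pt "1 4 0 -80 0 0 0" --pt "1 4 0 -92 0 0 0" --pt "1 4 0 -98 0 0 0" --pt "1 4 0 -101 0 0 0" --pt "1 4 0 -101 0 0 0"

```text
clock: 17.25
position: [0.5422, -0.2307, 0.0126]
ee_rot: [-0.04, 0.999, -0.0, 0.0]
ft_force: [0.1, 0.4, -1.0]
grip_width: 0.238
grasp_force: 59.1
```

Emit:
step_arm --pt "1 0 0 -1.5 0 0 0" --pt "1 0 0 -3 0 0 0" --pt "1 0 0 -3 0 0 0" --pt "0.5 0 0 -3 0 0 0" --pt "0.5 0 0 -3 0 0 0" --pt "0.5 0 0 -3 0 0 0" --pt "0.5 0 0 20 0 0 0" --pt "0.5 0 0 60 0 0 0" --pt "0.5 0 0 100 0 0 0" --pt "0.5 0 0 130 0 0 0"

```text
clock: 18.25
position: [0.542, -0.231, 0.1443]
ee_rot: [-0.039, 0.999, -0.0, 0.001]
ft_force: [0.3, 0.1, -0.5]
grip_width: 0.499
grasp_force: 0.0
```

Emit:
step_arm --pt "1 0 0 50 0 0 0" --pt "1 0 0 100 0 0 0" --pt "1 0 0 140 0 0 0" --pt "1 0 0 140 0 0 0" --pt "1 -20 -50 140 0 0 0" --pt "1 -20 -100 140 0 0 0" --pt "1 -20 -153 140 0 0 0" --pt "1 -20 -153 140 0 0 0" --pt "1 -20 -153 140 0 0 0" --pt "1 -20 -153 140 0 0 0"

```text
clock: 19.25
position: [0.5221, -0.3825, 0.2811]
ee_rot: [-0.04, 0.999, 0.001, -0.0]
ft_force: [0.8, 0.4, 0.4]
grip_width: 0.002
grasp_force: 0.0
```

```bash
python3 - <<'E'
from h import *
T=cam("top");S=cam("scene");o=manip.get_obs();print(o["position"],o["ee_rot"],o["joint_pos"].round(2))
a=cv2.resize(T[0][110:310,340:540],None,fx=1.9,fy=1.9);b=cv2.resize(S[0][60:320,90:300],None,fx=1.9,fy=1.9)
o=np.zeros((500,800,3),np.uint8);o[:a.shape[0],:a.shape[1]]=a;o[:b.shape[0],400:400+b.shape[1]]=b;cv2.imwrite("pics/c7.png",o)
E
```

```text
[ 0.52255786 -0.38174006  0.2816847 ] [-4.08158915e-02  9.99166527e-01  5.33346260e-04  1.75343262e-04] [ 0.06  0.42  0.71  1.35 -0.27  1.47  2.4 ]
```

View pics/c7.png

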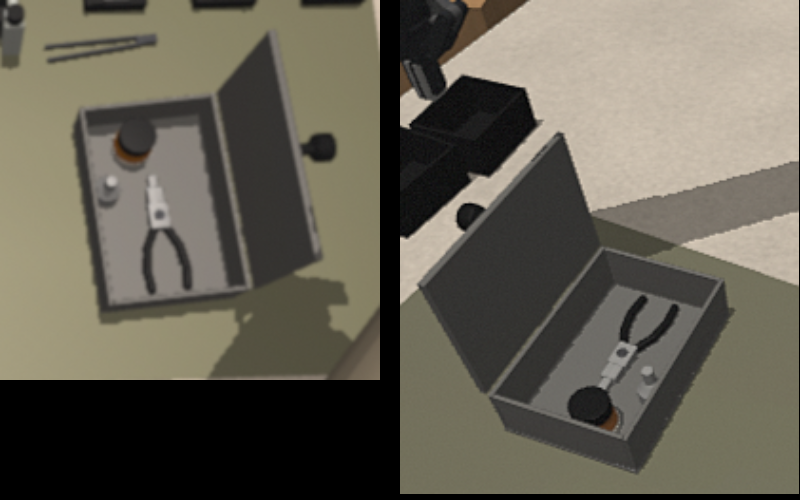

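Nozzle, jar (upright) and cutters all lie inside the case, and the lid is still open. The closed gripper is behind the lid, so now I push it shut from outside, beside the knob.

Emit:
step_arm --pt "1 0 0 -40 0 0 0" --pt "1 0 0 -80 0 0 0" --pt "1 0 0 -110 0 0 0" --pt "1 0 0 -119 0 0 0" --pt "1 0 0 -119 0 0 0"

```text
clock: 19.85
position: [0.5219, -0.3822, 0.1624]
ee_rot: [-0.04, 0.999, 0.001, -0.001]
ft_force: [0.2, -0.7, 0.1]
grip_width: -0.001
grasp_force: 0.0
```

Emit:
step_arm --pt "1 -1 12 4 0 0 0" --pt "1 -2 24 8 0 0 0" --pt "1 -3 36 12 0 0 0" --pt "1 -4 48 16 0 0 0" --pt "1 -5 58 20 0 0 0" --pt "1 -6 68 23 0 0 0" --pt "1 -6 79 25 0 0 0" --pt "1 -6 79 25 0 0 0"

```text
clock: 20.65
position: [0.5163, -0.3027, 0.1882]
ee_rot: [-0.041, 0.999, 0.0, 0.0]
ft_force: [-0.4, -0.4, 0.1]
grip_width: 0.002
grasp_force: 0.0
```

Emit:
step_arm --pt "1 -1 12 -3 0 0 0" --pt "1 -2 24 -7 0 0 0" --pt "1 -3 36 -11 0 0 0" --pt "1 -4 47 -15 0 0 0" --pt "1 -5 58 -23 0 0 0" --pt "1 -6 68 -31 0 0 0" --pt "1 -6 76 -38 0 0 0"

```text
clock: 21.35
position: [0.5094, -0.2273, 0.1489]
ee_rot: [-0.04, 0.999, 0.0, -0.0]
ft_force: [-0.2, -0.8, 0.2]
grip_width: 0.003
grasp_force: 0.5
```

```bash
python3 - <<'E'
from h import *
S=cam("scene");o=manip.get_obs();print(o["position"],o["ft_force"],o["joint_pos"].round(2))
cv2.imwrite("pics/c8.png",cv2.resize(S[0][100:320,90:350],None,fx=2.3,fy=2.3))
E
```

```text
[ 0.50920412 -0.22591422  0.1477614 ] [ 0.84309221  1.12169008 -0.98720326] [-0.22  0.28  0.66  1.78 -0.19  1.15  2.14]
```

View pics/c8.png

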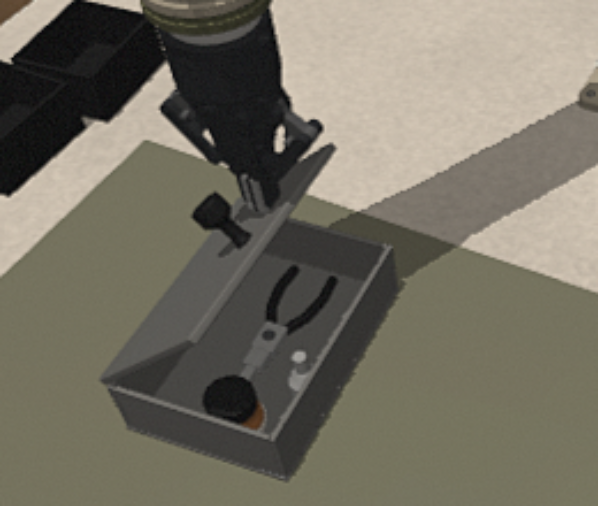

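The lid is about 40° from shut and following the fingers, with the contents undisturbed. I'll finish the push.

Emit:
step_arm --pt "1 -1 8 -10 0 0 0" --pt "1 -1 15 -20 0 0 0" --pt "1 -2 22 -31 0 0 0" --pt "1 -2 27 -42 0 0 0" --pt "1 -2 31 -54 0 0 0" --pt "1 -2 33 -66 0 0 0" --pt "1 -2 35 -74 0 0 0" --pt "1 -2 35 -78 0 0 0" --pt "1 -2 35 -79 0 0 0" --pt "1 -2 35 -79 0 0 0"

```text
clock: 22.4
position: [0.5077, -0.1938, 0.0709]
ee_rot: [-0.039, 0.999, 0.0, 0.0]
ft_force: [-0.1, -0.3, -0.8]
grip_width: 0.0
grasp_force: 0.0
```

Press down in small steps until it meets resistance.

Emit:
step_arm --pt "1 0 0 -1 0 0 0" --pt "1 0 0 -2 0 0 0" --pt "1 0 0 -2.5 0 0 0" --pt "1 0 0 -3 0 0 0" --pt "1 0 0 -3 0 0 0"

```text
clock: 22.9
position: [0.5081, -0.194, 0.0702]
ee_rot: [-0.039, 0.999, 0.001, 0.001]
ft_force: [-12.0, 4.9, 30.0]
grip_width: 0.0
grasp_force: 15.1
```

Emit:
step_arm --pt "1 0 0 10 0 0 0" --pt "1 0 0 50 0 0 0" --pt "1 0 0 100 0 0 0" --pt "1 0 50 130 0 0 0" --pt "1 0 100 130 0 0 0" --pt "1 0 150 130 0 0 0" --pt "1 0 200 130 0 0 0" --pt "1 0 250 130 0 0 0" --pt "1 0 250 130 0 0 0" --pt "1 0 250 130 0 0 0"

```text
clock: 23.9
position: [0.5077, 0.058, 0.1979]
ee_rot: [-0.041, 0.999, 0.0, 0.0]
ft_force: [0.7, -0.6, -0.5]
grip_width: 0.001
grasp_force: 0.0
```

```bash
python3 - <<'E'
from h import *
T=cam("top");S=cam("scene");print(manip.get_obs()["position"])
k=np.array([.5495+.08*-.045,-.2258+.997*.045])  # knob expected when shut
for n,c in(("T",T),("S",S)):
    p=proj(c,[*k,.095]).round().astype(int);r=25
    m=np.zeros((480,640),np.uint8);m[p[1]-r:p[1]+r,p[0]-r:p[0]+r]=c[0][p[1]-r:p[1]+r,p[0]-r:p[0]+r].max(2)<42
    M=cv2.moments(m,True);print(n,"expected",p,"found",M['m10']/max(M['m00'],1),M['m01']/max(M['m00'],1),M['m00'])
    # lid top plane texture: free-edge scan along case x at z=.07, case y=+-60
    for y in(-60,60):
        print([int(c[0][tuple(proj(c,[.5495+.08*x/1e3+.997*y/1e3,-.2258-.997*x/1e3+.08*y/1e3,.07]).round().astype(int)[::-1])].mean()) for x in range(-90,95,12)])
E
```

```text
[0.50788528 0.05484986 0.19791886]
T expected [407 211] found 405.0 214.37037037037038 27.0
[105, 49, 124, 124, 124, 122, 121, 121, 120, 119, 119, 118, 116, 117, 118, 118]
[121, 45, 122, 121, 120, 120, 119, 119, 118, 117, 117, 116, 116, 115, 118, 118]
S expected [220 230] found 219.12280701754386 228.4561403508772 228.0
[50, 68, 109, 108, 111, 109, 110, 108, 109, 109, 108, 108, 108, 106, 106, 107]
[51, 48, 109, 108, 111, 109, 108, 109, 107, 108, 108, 108, 108, 109, 107, 108]
```

```bash
python3 -c "
from workcell import manip
print(manip.hand_in())"
```

```text
the job is handed in; nothing more can be done
None
```

The nozzle, the upright flux jar and the side cutters are in the grey case with its lid pressed fully shut, and I handed the job in at about 24 s; no verdict came back.

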